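# Sweep the loose jar lids into the lid bay

## Task

Clear the pantry counter: using the fingers as a broom, gently sweep the three loose jar lids (gold, red and white) along the counter into the yellow three-sided lid bay through its open front, until each lid lies flat and wholly inside. Only push the lids: do not pinch or lift them. Leave everything else standing where it is.

Things in the scene. Friction and masses are not known exactly. Their poses are not given: they have to be found in the camera images.
- lid_gold: Gold-coloured screw lid of a jar, a closed flat disc 48 mm in diameter and 14 mm high, about 20 to 45 g, lying loose and flat, top up, on the counter; it slides (does not roll) when pushed on its edge. Origin: centre of its underside; z is up.
- lid_red: Red screw lid of a jar, a closed flat disc 48 mm in diameter and 14 mm high, about 20 to 45 g, lying loose and flat, top up, on the counter; it slides (does not roll) when pushed on its edge. Origin: centre of its underside; z is up.
- lid_white: White screw lid of a jar, a closed flat disc 48 mm in diameter and 14 mm high, about 20 to 45 g, lying loose and flat, top up, on the counter; it slides (does not roll) when pushed on its edge. Origin: centre of its underside; z is up.
- lid_bay: Yellow three-sided bay fixed to the counter; no floor or sill, lids slide straight in (black inside). Inside 110 mm deep (x), 220 mm wide (y); walls 6 mm thick, 35 mm high; 22 mm wide, 4 mm high feet outside. Origin: centre of the inside at counter level; x points from the open front (towards the robot) to the back wall, z up. Front edge x = -55 mm, back wall +55 mm, side walls y = -110, +110 mm.
- spice_tin: Loose green spice tin with a black cap, 43 mm in diameter, 43 mm high, among the lids; must stay where it stands. Origin: centre of its underside.
- jam_jar: Loose mini jam jar, orange label, blue cap, 46 mm in diameter, 45 mm high, among the lids; must stay where it stands. Origin: centre of its underside.
- onion: Loose red onion, 66 mm in diameter, 64 mm high, to one side of the bay; must stay where it stands. Origin: centre of its underside.
- nut_jar: Loose amber jar with a red cap, 68 mm in diameter, 100 mm high, to the other side of the bay; must stay where it stands. Origin: centre of its underside.
- mug: Loose blue mug, 80 mm in diameter, 90 mm high, handle towards its +y, at the left side of the counter; must stay where it stands. Origin: centre of its underside.

How it is judged (in metres and radians):
At the end, for the whole second after the job is handed in: All three lids lie flat on the counter (underside less than 6 mm up, tilt below 0.15 rad), at rest, wholly inside the lid bay: between its side walls, and no lid sticking out past the front edge by more than 4 mm (lid centre more than -35 mm along the bay's x) (x of lid_gold in the frame of lid_bay between -0.035 and 0.036 m and y of lid_gold in the frame of lid_bay between -0.091 and 0.091 m and height (world z) of each of lid_gold, lid_red, lid_white below 0.006 m and angle between each of lid_gold, lid_red, lid_white's own z axis and vertical below 0.15 rad and linear speed of each of lid_gold, lid_red, lid_white below 0.02 m/s and x of lid_red in the frame of lid_bay between -0.035 and 0.036 m and y of lid_red in the frame of lid_bay between -0.091 and 0.091 m and x of lid_white in the frame of lid_bay between -0.035 and 0.036 m and y of lid_white in the frame of lid_bay between -0.091 and 0.091 m); the robot touches nothing.
It fails at once if a lid is lifted or stood on edge (underside more than 18 mm up) (height (world z) of any of lid_gold, lid_red, lid_white above 0.018 m).
It fails at once if a lid is pinched, or pressed by the fingers harder than 30 N (contact force between any of lid_gold, lid_red, lid_white and the fingers above 30 N).
It fails at once if the spice tin, jam jar, onion, nut jar or mug is moved more than 15 mm (distance of any of spice_tin, jam_jar, onion, nut_jar, mug from where it was at the start of the episode above 0.015 m).
It also fails if it takes over 72 s, if anything falls off the work surface, if the arm or the gripper's body presses on something with over 40 N, if the wrist force passes 120 N, or if a joint passes its speed limit or range.

## Robot

A 6-joint arm with a two-finger parallel gripper is mounted at the origin on the work surface. World frame = base frame: x ahead of the robot, y to its left, z up, the work surface at z = 0. Lengths are in m, angles in degrees, forces in N, time in s.
With the tool pointing down it reaches from about 0.4 to 0.825 m from the base axis. Payload 7 kg.
Tool frame: the origin (TCP) lies between the finger pads; the fingertips stand 19 mm ahead of it and the grasp point (between the pads) is the TCP; z points along the fingers, y is the line along which they close (so a half turn about z gives the same grasp; the last joint's range is limited). The gripper opens to 88 mm and grips with 3 to 60 N. Pads are 19 mm wide; open, the fingers measure 130 mm over their backs; the gripper's body (78 mm by 193 mm) begins 47 mm behind the grasp point.
Start: joints at [80.735, 20.546, 0.682, 0, -70.136, -16.507], TCP at [0.293, 0.608, 0.246] pointing down, gripper open.
Joint ranges: [-176.03, 176.03], [-82.01, 121.73], [-58.28, 71.71], [-173.87, 95.51], [-174.79, -0.11], [-173.66, 173.66]. Speed limits (degrees/s): [136.94, 136.94, 172.46, 180, 180, 180].

## Interface

Orientations are given as [roll, pitch, yaw] about the fixed x, y, z axes, in that order (R = Rz(yaw) Ry(pitch) Rx(roll)).
In Python, from plant import r gives the robot as it stands. The module is installed in compiled form; this text tells all that it offers.
- The arm moves only by the shell command python3 -m pendant 'ROWS' [OPENING] [FORCE]. ROWS is JSON, a list of rows, each a list of 6 numbers: the shift along the tool's x, y, z in mm, then the turn, a rotation vector about the tool's x, y, z in rad. In form: [[tx, ty, tz, wx, wy, wz], ...]. A call has 1 to 20 rows; each row is the pose to reach, as a shift and turn from the pose commanded when the call began, along the tool's axes at that moment; what a row does not reach only later rows make up. A row lasts 1/8 s, in which the tool goes at most 62.5 mm and 10.7 degrees, less where a joint would pass 70% of its speed; a pose out of reach is approached as far as the arm can. A call with a gripper value outside its range is refused whole. OPENING is the finger opening in mm, from 0 to 87.6, set as the call begins (- or left out, the last holds). The fingers move at their own pace and stop on an object; FORCE is the grip in N (left out, the last holds). Time passes only in rows, so rows that repeat a pose let the fingers close. It gives the time, the measured TCP pose, the force, the opening and the grip force at its end, in the units of the state.
- r.get_state(): the state, without advancing time (a new reading comes with each control period).
- r.capture(name): name is "scene" or "top"; returns the picture (480x640x3 uint8, red, green, blue); there is no depth.
- r.camera_params(name): a dict with "mtx" (3x3 intrinsics, pixels), "rvec" (rotation vector, rad) and "tvec" (3), from world to camera coordinates, as OpenCV has them. Camera axes: x right, y down, z forward; pixel columns grow to the right and rows downward; lengths in m; the calibration is good to about 2 mm. A picture is of the moment at which its call begins. camera_params takes no time and is no camera call.
- r.close_job(): hands the job in; it is judged then, once.
The state is a dict: "time_s": time; "joints": joint angles; "qd": joint speeds; "joint_torque": joint torques, N m; "tcp_pos": TCP position; "eef_rot": TCP orientation; "contact_force": force on the tool from outside, world axes, zero at the start; "moment": the same for the moment, N m; "gripper_width": finger opening in m; "gripper_force": force on a finger pad.
Only numpy, scipy, OpenCV 4.12 (cv2) and the standard library are available. Lean on these libraries where they do the work, as an engineer would, in place of code of your own. Each camera call takes 0.05 s, during which the arm holds its last target. There are 200 camera calls.

## Working session

There is one attempt and no reset: what is moved stays moved. The work goes in short steps, Python scripts to look and compute and a shell command to move; the robot and the scene stay as the last step left them, time stands still between calls to the robot, and variables do not carry over. Pictures are saved under pics/ and viewed, at most 10 in all, crops included, and the job is handed in when it is done.

```bash
mkdir -p pics
python3 - <<'E'
from plant import r
import cv2
for n in("scene","top"):
    cv2.imwrite(f"pics/{n}0.png",r.capture(n)[:,:,::-1])
    print(n,r.camera_params(n))
s=r.get_state();print(s['tcp_pos'],s['eef_rot'],s['gripper_width'],s['time_s'])
E
```

```text
scene {'mtx': array([[529.61988249,   0.        , 320.21175041],
       [  0.        , 529.61988249, 234.80273508],
       [  0.        ,   0.        ,   1.        ]]), 'rvec': array([ 2.28233041,  1.25924732, -0.35805953]), 'tvec': array([-0.3215749 , -0.35819336,  1.34615623])}
top {'mtx': array([[521.44404787,   0.        , 322.94432843],
       [  0.        , 521.44404787, 236.72742137],
       [  0.        ,   0.        ,   1.        ]]), 'rvec': array([ 2.15017728, -2.16445852,  0.13792608]), 'tvec': array([0.04201432, 0.55314904, 1.06487544])}
[0.29330616 0.60749795 0.24472406] [ 1.79915655e+02 -8.27592089e-03 -2.57778410e+01] 0.08745966220419188 0.1
```

View pics/top0.png

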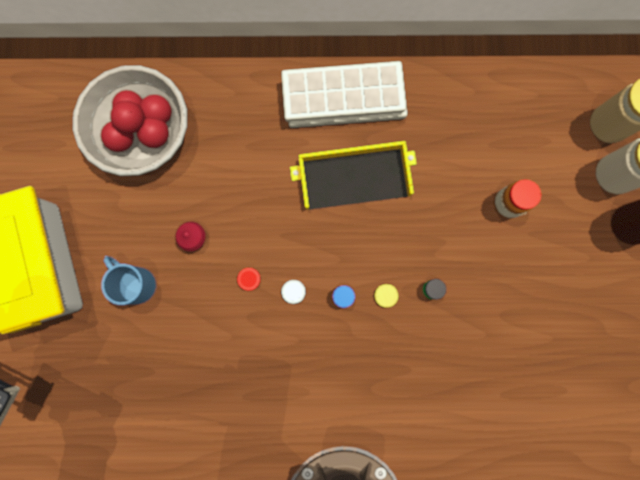

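View pics/scene0.png

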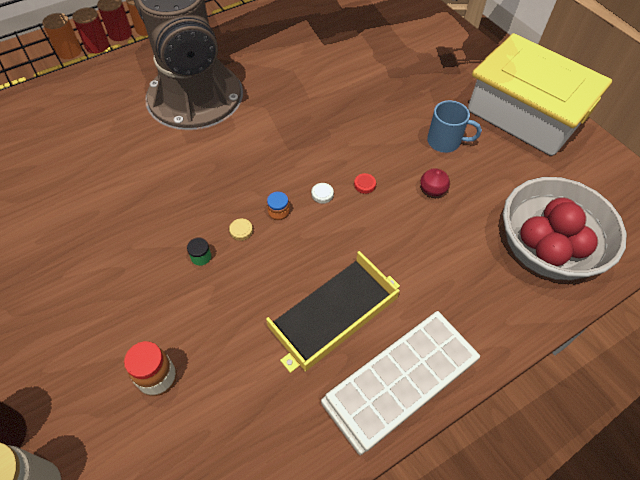

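The top view shows red (249,279), white (293,292), jam jar (344,296), gold (387,295) and tin (434,290). The bay's floor is centred near (356,178) with its front edge facing the robot, at about (308,207)–(412,195). Next I'll measure them.

```bash
cat > h.py <<'E'
from plant import r
import cv2,numpy as np
def ray(name,uv,z):
    p=r.camera_params(name);R=cv2.Rodrigues(p['rvec'])[0];c=-R.T@p['tvec']
    d=R.T@np.linalg.inv(p['mtx'])@[uv[0],uv[1],1]
    return (c+d*(z-c[2])/d[2])
def blob(im,hsvlo,hsvhi,near,rad=25):
    m=cv2.inRange(cv2.cvtColor(im,cv2.COLOR_RGB2HSV),np.array(hsvlo),np.array(hsvhi))
    k=np.zeros_like(m);cv2.circle(k,near,rad,255,-1);m&=k
    cs=cv2.findContours(m,cv2.RETR_EXTERNAL,cv2.CHAIN_APPROX_NONE)[0]
    if not cs: return None
    c=max(cs,key=cv2.contourArea)
    return cv2.minEnclosingCircle(c),cv2.contourArea(c),c
C={'red':((0,180,120),(8,255,255)),'white':((0,0,150),(179,50,255)),'gold':((20,80,100),(35,255,255)),'blue':((100,120,60),(125,255,255)),'dark':((0,0,0),(179,255,60))}
E
python3 - <<'E'
from h import *
im=r.capture("top")
for n,c,p,z in(('red','red',(249,279),.014),('white','white',(293,292),.014),('jam','blue',(344,296),.045),('gold','gold',(387,295),.014),('tin','dark',(434,290),.043),('mug','blue',(130,285),.09),('nut','red',(525,195),.1)):
    b=blob(im,*C[c],p)
    q=ray("top",b[0][0],z); print(n,b[0],b[1],q.round(3))
im2=r.capture("scene")
for n,c,p,z in(('red','red',(365,183),.014),('white','white',(322,192),.014),('jam','blue',(278,200),.045),('gold','gold',(241,229),.014),('tin','dark',(199,247),.043)):
    b=blob(im2,*C[c],p)
    q=ray("scene",b[0][0],z); print(n,b[0],b[1],q.round(3))
b=blob(im,(0,0,0),(179,255,70),(356,177),70);rc=cv2.minAreaRect(b[2]);print(rc)
for u in cv2.boxPoints(rc): print(u,ray("top",u,0).round(3))
print('onion',ray("top",(190,237),.033))
b=blob(im,*C['gold'],(354,177),85);print(cv2.boundingRect(b[2]))
cv2.imwrite("pics/bay.png",cv2.resize(im[130:220,280:425,::-1],None,fx=5,fy=5,interpolation=2))
E
```

```text
red ((248.40769958496094, 278.734619140625), 12.179131507873535) 354.0 [0.467 0.197 0.014]
white ((293.0362243652344, 291.2173767089844), 12.16762638092041) 430.0 [0.44  0.103 0.014]
jam ((343.1666564941406, 296.1666564941406), 10.233500480651855) 295.0 [ 0.428 -0.002  0.045]
gold ((386.06134033203125, 295.2085876464844), 12.377285957336426) 443.0 [ 0.43  -0.095  0.014]
tin ((428.0, 298.0), 2.2361679077148438) 3.5 [ 0.424 -0.178  0.043]
mug ((137.0, 302.0), 9.999999747378752e-05) 0.0 [0.419 0.406 0.09 ]
nut ((524.3536376953125, 194.35365295410156), 15.319684982299805) 52.5 [ 0.628 -0.366  0.1  ]
red ((364.5, 183.5), 10.606701850891113) 39.0 [0.476 0.195 0.014]
white ((322.0, 191.5), 11.011457443237305) 291.5 [0.445 0.103 0.014]
jam ((277.07501220703125, 200.0), 10.124594688415527) 264.0 [ 0.434 -0.003  0.045]
gold ((240.42050170898438, 228.41632080078125), 11.529886245727539) 328.0 [ 0.437 -0.095  0.014]
tin ((197.60000610351562, 247.60000610351562), 10.720170021057129) 293.5 [ 0.452 -0.194  0.043]
((355.3296203613281, 178.55426025390625), (47.573341369628906, 97.57813262939453), 82.64761352539062)
[303.8977  161.20677] [0.727 0.079 0.   ]
[400.67352 148.71956] [ 0.754 -0.136  0.   ]
[406.76154 195.90175] [ 0.647 -0.147  0.   ]
[309.98572 208.38896] [0.621 0.066 0.   ]
onion [0.55489442 0.3190499  0.033     ]
(289, 140, 128, 69)
```

View pics/bay.png

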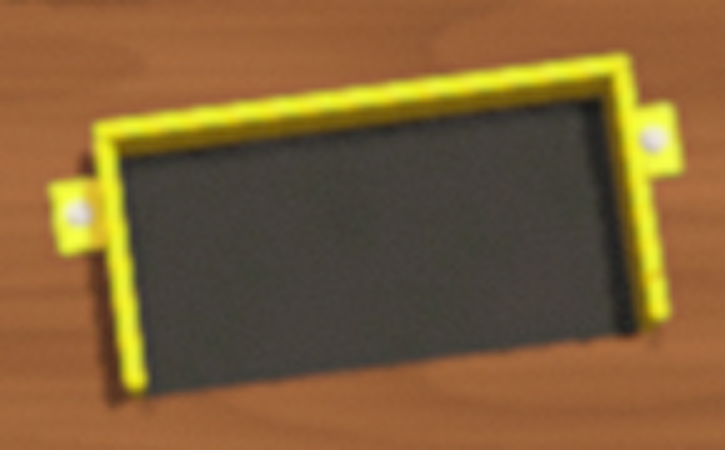

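The crop shows the bay floor running from front-left corner (310,208) to front-right (406,196). So its centre is about (0.687,-0.034) and its yaw about 7°. I plan to push with the fingers 16 mm apart, in the order gold (bay y -0.07), white (0), red (+0.07).

```bash
cat >> h.py <<'E'
def rows(*goals):
    s=r.get_state();p=np.array(s['tcp_pos']);a=s['eef_rot'][2];c,q=np.cos(np.radians(a)),np.sin(np.radians(a))
    print('at',p.round(4),round(a,1),'t',s['time_s'])
    for x,y,z,w in goals:
        d=(np.array([x,y,z])-p)*1000
        print([round(v,3) for v in(d[0]*c+d[1]*q,d[0]*q-d[1]*c,-d[2],0,0,-np.radians(w-a))])
def bay(x,y): return np.array([.687,-.034])+x*np.array([.992,.124])+y*np.array([-.124,.992])
E
python3 - <<'E'
from h import *
print('tin',ray("top",(434.5,289.5),.043),ray("scene",(198,245),.043))
rows((.5,.25,.2,-10),(.394,-.095,.15,-1.5),(.394,-.095,.026,-1.5))
E
```

```text
tin [ 0.44091209 -0.19150266  0.043     ] [ 0.44649007 -0.19040211  0.043     ]
at [0.2934 0.6076 0.245 ] -25.8 t 0.2
[np.float64(341.555), np.float64(232.187), np.float64(44.964), 0, 0, np.float64(-0.275)]
[np.float64(396.117), np.float64(588.956), np.float64(94.964), 0, 0, np.float64(-0.424)]
[np.float64(396.117), np.float64(588.956), np.float64(218.964), 0, 0, np.float64(-0.424)]
```

```bash
python3 -m pendant '[[43,29,6,0,0,-0.04],[86,58,12,0,0,-0.08],[129,87,18,0,0,-0.12],[172,116,24,0,0,-0.16],[215,145,30,0,0,-0.2],[258,174,36,0,0,-0.24],[300,203,41,0,0,-0.27],[341,232,45,0,0,-0.3],[349,283,52,0,0,-0.32],[357,334,59,0,0,-0.34],[365,385,66,0,0,-0.36],[373,436,73,0,0,-0.38],[381,487,80,0,0,-0.4],[389,538,87,0,0,-0.424],[396,589,95,0,0,-0.424],[396,589,95,0,0,-0.424],[396,589,95,0,0,-0.424]]' 16 20
python3 - <<'E'
from h import *
rows((.394,-.095,.026,-1.5))
E
```

```text
time_s: 2.33
tcp_pos: [0.3942, -0.0949, 0.1508]
eef_rot: [-180.0, -0.0, -1.5]
contact_force: [-0.2, 0.0, -0.8]
gripper_width: 0.016
gripper_force: 0.0
at [ 0.3942 -0.0949  0.1508] -1.5 t 2.325
[np.float64(-0.217), np.float64(0.078), np.float64(124.775), 0, 0, np.float64(-0.001)]
```

```bash
python3 -m pendant '[[0,0,40,0,0,0],[0,0,80,0,0,0],[0,0,110,0,0,0],[0,0,125,0,0,0],[0,0,125,0,0,0],[2,0,125,0,0,0],[5,0,125,0,0,0],[9,0,125,0,0,0],[14,0,125,0,0,0],[20,0,125,0,0,0],[27,0,125,0,0,0],[35,0,125,0,0,0],[44,0,125,0,0,0],[54,0,125,0,0,0],[64,0,125,0,0,0],[74,0,125,0,0,0],[82,0,125,0,0,0],[87,0,125,0,0,0],[90,0,125,0,0,0],[90,0,125,0,0,0]]'
python3 - <<'E'
from h import *
im=r.capture("top")
cv2.imwrite("pics/t1.png",im[100:400,150:500,::-1].copy())
rows((.673,-.1014,.026,-1.5))
E
```

```text
time_s: 4.82
tcp_pos: [0.484, -0.0971, 0.0256]
eef_rot: [-180.0, -0.0, -1.5]
contact_force: [-1.2, -0.4, 1.5]
gripper_width: 0.0158
gripper_force: 0.0
at [ 0.4839 -0.0971  0.0255] -1.5 t 4.875
[np.float64(189.182), np.float64(-0.593), np.float64(-0.452), 0, 0, np.float64(0.0)]
```

View pics/t1.png

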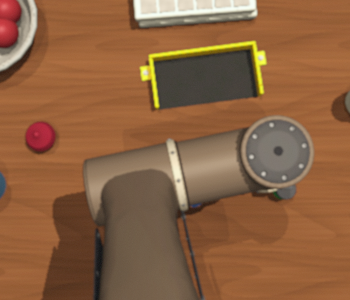

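The arm hides the lid at about (277,150) in this crop, but the contact force (-1.2 N) fits a gentle push. I'll continue.

```bash
python3 -m pendant '[[3,0,0,0,0,0],[8,0,0,0,0,0],[15,0,0,0,0,0],[24,0,0,0,0,0],[34,0,0,0,0,0],[45,0,0,0,0,0],[56,0,0,0,0,0],[67,0,0,0,0,0],[78,0,0,0,0,0],[89,0,0,0,0,0],[100,0,0,0,0,0],[110,0,0,0,0,0],[120,0,0,0,0,0],[128,0,0,0,0,0],[134,0,0,0,0,0],[138,0,0,0,0,0],[140,0,0,0,0,0],[140,0,0,0,0,0]]'
python3 - <<'E'
from h import *
im=r.capture("scene")
b=blob(im,*C['gold'],(300,320),14)
cv2.imwrite("pics/s1.png",im[130:420,100:450,::-1].copy())
rows((.673,-.1014,.026,-1.5))
E
```

```text
time_s: 7.12
tcp_pos: [0.6239, -0.1007, 0.0256]
eef_rot: [-180.0, 0.0, -1.5]
contact_force: [-0.6, 0.2, -0.5]
gripper_width: 0.0161
gripper_force: 0.0
at [ 0.6238 -0.1007  0.0256] -1.5 t 7.175
[np.float64(49.206), np.float64(-0.552), np.float64(-0.445), 0, 0, np.float64(0.0)]
```

View pics/s1.png

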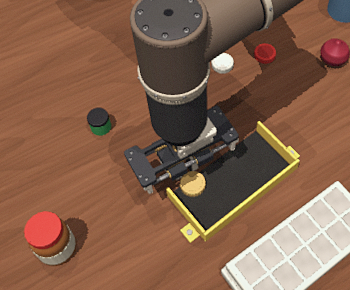

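Gold, at (193,182) in the crop, is just inside the bay mouth and in contact with the fingers. Next I'll finish the push, back off and lift.

```bash
python3 -m pendant '[[3,0,0,0,0,0],[8,0,0,0,0,0],[15,0,0,0,0,0],[23,0,0,0,0,0],[32,0,0,0,0,0],[40,0,0,0,0,0],[46,0,0,0,0,0],[49,0,0,0,0,0],[49,0,0,0,0,0],[40,0,0,0,0,0],[15,0,0,0,0,0],[-10,0,-30,0,0,0],[-40,0,-80,0,0,0],[-60,0,-120,0,0,0],[-60,0,-120,0,0,0],[-60,0,-120,0,0,0]]'
python3 - <<'E'
from h import *
rows((.406,.123,.146,-28.2),(.406,.123,.026,-28.2))
E
```

```text
time_s: 9.18
tcp_pos: [0.5634, -0.0991, 0.1456]
eef_rot: [-180.0, -0.0, -1.5]
contact_force: [0.5, 0.2, -0.3]
gripper_width: 0.016
gripper_force: 0.0
at [ 0.5634 -0.0991  0.1456] -1.5 t 9.175
[np.float64(-163.091), np.float64(-217.899), np.float64(-0.379), 0, 0, np.float64(0.466)]
[np.float64(-163.091), np.float64(-217.899), np.float64(119.621), 0, 0, np.float64(0.466)]
```

```bash
python3 -m pendant '[[-20,-40,0,0,0,0.08],[-50,-80,0,0,0,0.16],[-80,-120,0,0,0,0.24],[-110,-160,0,0,0,0.33],[-140,-195,0,0,0,0.42],[-163,-218,0,0,0,0.466],[-163,-218,0,0,0,0.466],[-163,-218,0,0,0,0.466]]'
python3 - <<'E'
from h import *
im=r.capture("scene")
for n,p,z in(('gold',(305,330),.014),('white',(322,192),.014),('red',(365,183),.014)):
    b=blob(im,*C[n],p); print(n,b[0],b[1],ray("scene",b[0][0],z).round(3))
cv2.imwrite("pics/s2.png",im[130:420,100:450,::-1].copy())
rows((.406,.123,.026,-28.2))
E
```

```text
time_s: 10.18
tcp_pos: [0.4065, 0.1228, 0.1448]
eef_rot: [179.9, 0.0, -28.1]
contact_force: [-0.4, -0.5, 0.6]
gripper_width: 0.0162
gripper_force: 0.0
gold ((305.2105407714844, 333.5526428222656), 13.031723022460938) 473.0 [ 0.708 -0.102  0.014]
white ((322.0, 191.5), 11.011457443237305) 289.5 [0.445 0.103 0.014]
red ((364.5, 183.5), 10.606701850891113) 40.5 [0.476 0.195 0.014]
at [0.4068 0.1226 0.1449] -28.2 t 10.225
[np.float64(-0.875), np.float64(0.047), np.float64(118.939), 0, 0, np.float64(0.001)]
```

View pics/s2.png

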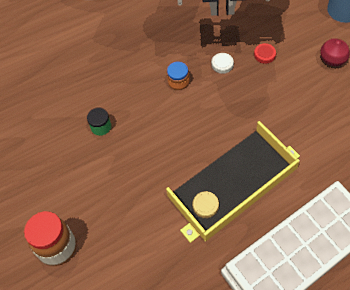

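Gold lies flat in the bay at (0.708,-0.102), as planned, and the jar and tin look undisturbed. White is next.

```bash
python3 -m pendant '[[0,0,40,0,0,0],[0,0,80,0,0,0],[0,0,107,0,0,0],[0,0,119,0,0,0],[0,0,119,0,0,0],[2,0,119,0,0,0],[5,0,119,0,0,0],[9,0,119,0,0,0],[14,0,119,0,0,0],[20,0,119,0,0,0],[28,0,119,0,0,0],[38,0,119,0,0,0],[49,0,119,0,0,0],[60,0,119,0,0,0],[71,0,119,0,0,0],[82,0,119,0,0,0],[93,0,119,0,0,0],[104,0,119,0,0,0],[115,0,119,0,0,0],[126,0,119,0,0,0]]'
python3 -m pendant '[[11,0,0,0,0,0],[22,0,0,0,0,0],[33,0,0,0,0,0],[44,0,0,0,0,0],[55,0,0,0,0,0],[66,0,0,0,0,0],[75,0,0,0,0,0],[81,0,0,0,0,0],[84,0,0,0,0,0],[84,0,0,0,0,0]]'
python3 - <<'E'
from h import *
im=r.capture("scene")
cv2.imwrite("pics/s3.png",im[130:420,100:450,::-1].copy())
rows((.697-.0326*.881,-.033+.0326*.472,.026,-28.2))
E
```

```text
time_s: 12.72
tcp_pos: [0.5183, 0.0631, 0.0266]
eef_rot: [180.0, 0.0, -28.2]
contact_force: [0.6, 0.5, -0.5]
gripper_width: 0.0157
gripper_force: 0.2
time_s: 13.98
tcp_pos: [0.5918, 0.0238, 0.0265]
eef_rot: [180.0, 0.0, -28.2]
contact_force: [-0.6, -0.2, 0.3]
gripper_width: 0.016
gripper_force: 0.0
at [0.5916 0.0238 0.0265] -28.2 t 14.025
[np.float64(87.168), np.float64(0.329), np.float64(0.512), 0, 0, np.float64(0.0)]
```

View pics/s3.png

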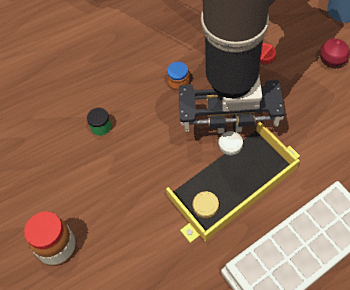

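White, at (231,143) in the crop, is entering the bay and centred on the fingers. I'll finish this push, then move to behind red.

```bash
python3 -m pendant '[[3,0,0,0,0,0],[8,0,0,0,0,0],[16,0,0,0,0,0],[26,0,0,0,0,0],[37,0,0,0,0,0],[48,0,0,0,0,0],[59,0,0,0,0,0],[69,0,0,0,0,0],[78,0,0,0,0,0],[84,0,0,0,0,0],[87,0,0,0,0,0],[87,0,0,0,0,0],[75,0,0,0,0,0],[50,0,-5,0,0,0],[20,0,-40,0,0,0],[-10,0,-90,0,0,0],[-30,0,-130,0,0,0],[-30,0,-130,0,0,0],[-30,0,-130,0,0,0]]'
python3 - <<'E'
from h import *
rows((.449,.234,.156,-59))
E
```

```text
time_s: 16.4
tcp_pos: [0.5646, 0.0383, 0.1565]
eef_rot: [-180.0, -0.0, -28.2]
contact_force: [0.0, -0.3, -0.4]
gripper_width: 0.0157
gripper_force: 0.0
at [0.5646 0.0383 0.1565] -28.2 t 16.4
[np.float64(-194.223), np.float64(-118.035), np.float64(0.541), 0, 0, np.float64(0.538)]
```

```bash
python3 -m pendant '[[-30,-18,0,0,0,0.08],[-65,-40,0,0,0,0.17],[-100,-61,0,0,0,0.27],[-135,-82,0,0,0,0.37],[-165,-100,0,0,0,0.46],[-194,-118,0,0,0,0.538],[-194,-118,0,0,0,0.538],[-194,-118,0,0,0,0.538]]'
python3 - <<'E'
from h import *
im=r.capture("scene")
b=blob(im,*C['white'],(355,310),28); print(b[0],b[1],ray("scene",b[0][0],.014).round(3))
b=blob(im,(0,150,80),(179,255,255),(365,183),14); print(b[0],b[1],ray("scene",b[0][0],.014).round(3))
im=r.capture("top")
for n,p in(('white',(354,172)),('gold',(388,170))):
  b=blob(im,*C[n],p,13); print(n,b and(b[0],b[1],ray("top",b[0][0],.014).round(3)))
rows((.449,.234,.026,-59))
E
```

```text
time_s: 17.4
tcp_pos: [0.4497, 0.2331, 0.1554]
eef_rot: [179.9, -0.0, -59.0]
contact_force: [0.6, -0.2, -0.1]
gripper_width: 0.0162
gripper_force: 0.0
((334.3787841796875, 311.83837890625), 12.622350692749023) 360.5 [ 0.7   -0.032  0.014]
((364.15753173828125, 182.96575927734375), 11.545071601867676) 347.0 [0.474 0.195 0.014]
white (((355.1440734863281, 173.66949462890625), 11.459433555603027), 377.0, array([ 0.694, -0.033,  0.014]))
gold (((387.27777099609375, 169.63888549804688), 12.194679260253906), 428.5, array([ 0.703, -0.103,  0.014]))
at [0.4501 0.2328 0.1558] -59.0 t 17.5
[np.float64(-1.606), np.float64(0.3), np.float64(129.82), 0, 0, np.float64(-0.0)]
```

White is in place at (0.697,-0.033). Now red, first leg: about 222 mm along the tool's x.

```bash
python3 -m pendant '[[0,0,40,0,0,0],[0,0,80,0,0,0],[0,0,115,0,0,0],[0,0,130,0,0,0],[0,0,130,0,0,0],[2,0,130,0,0,0],[5,0,130,0,0,0],[9,0,130,0,0,0],[14,0,130,0,0,0],[20,0,130,0,0,0],[28,0,130,0,0,0],[38,0,130,0,0,0],[49,0,130,0,0,0],[60,0,130,0,0,0],[71,0,130,0,0,0],[82,0,130,0,0,0],[93,0,130,0,0,0],[104,0,130,0,0,0],[115,0,130,0,0,0],[126,0,130,0,0,0]]'
python3 -m pendant '[[11,0,0,0,0,0],[22,0,0,0,0,0],[33,0,0,0,0,0],[44,0,0,0,0,0],[55,0,0,0,0,0],[66,0,0,0,0,0],[77,0,0,0,0,0],[86,0,0,0,0,0],[92,0,0,0,0,0],[96,0,0,0,0,0],[96,0,0,0,0,0],[86,0,0,0,0,0],[66,0,0,0,0,0],[66,0,-50,0,0,0],[66,0,-100,0,0,0],[66,0,-130,0,0,0],[66,0,-130,0,0,0]]'
python3 - <<'E'
from h import *
for n,p in(('scene',(350,245)),('top',(335,228))):
    im=r.capture(n); cv2.imwrite(f"pics/{n}5.png",im[130:420,100:450,::-1])
    b=blob(im,(0,190,120),(8,255,255),p,32); print(b and(b[0],b[1],ray(n,b[0][0],.014).round(3)))
rows()
E
```

```text
time_s: 20.0
tcp_pos: [0.5153, 0.125, 0.0266]
eef_rot: [180.0, -0.0, -59.0]
contact_force: [0.6, 0.3, 0.2]
gripper_width: 0.016
gripper_force: 0.2
time_s: 22.12
tcp_pos: [0.5499, 0.0704, 0.1595]
eef_rot: [-179.7, -0.0, -58.9]
contact_force: [0.1, 0.1, -0.5]
gripper_width: 0.016
gripper_force: 0.0
(((329.0, 264.0), 3.6056511402130127), 0.5, array([0.607, 0.016, 0.014]))
(((336.5, 226.0), 7.017934322357178), 78.0, array([0.579, 0.009, 0.014]))
at [0.5483 0.0696 0.1565] -59.0 t 22.225
```

View pics/scene5.png

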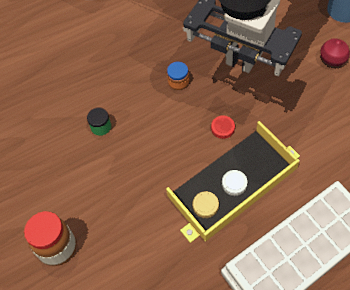

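Red is at scene pixel (323,256), just in front of the bay mouth and clear of the fingers. Next I'll compute the final push.

Run:
```python
from h import *
im=r.capture("scene")
b=blob(im,(0,150,80),(179,255,255),(323,256),16); q=ray("scene",b[0][0],.014);print(b[0],b[1],q.round(3))
red=q[:2]-[.003,0]; t=bay(.01,.066); d=t-red; L=np.linalg.norm(d);u=d/L; h=np.degrees(np.arctan2(d[1],d[0]))
s=red-.045*u; print(red,t,h,'travel',L+.045-.0326)
rows((*s,.156,h),(*s,.026,h))
```

```text
((322.6785583496094, 256.58929443359375), 12.548039436340332) 435.5 [0.586 0.014 0.014]
[0.58270266 0.01446779] [0.688736 0.032712] 9.762781731487477 travel 0.11999145240419792
at [0.5481 0.0693 0.1558] -59.0 t 22.275
[np.float64(48.518), np.float64(40.487), np.float64(-0.168), 0, 0, np.float64(-1.2)]
[np.float64(48.518), np.float64(40.487), np.float64(129.832), 0, 0, np.float64(-1.2)]
```

```bash
python3 -m pendant '[[6,5,0,0,0,-0.15],[12,10,0,0,0,-0.3],[18,15,0,0,0,-0.45],[24,20,0,0,0,-0.6],[30,25,0,0,0,-0.75],[36,30,0,0,0,-0.9],[42,35,0,0,0,-1.05],[48.5,40.5,0,0,0,-1.2],[48.5,40.5,0,0,0,-1.2],[48.5,40.5,0,0,0,-1.2],[48.5,40.5,40,0,0,-1.2],[48.5,40.5,85,0,0,-1.2],[48.5,40.5,118,0,0,-1.2],[48.5,40.5,130,0,0,-1.2],[48.5,40.5,130,0,0,-1.2],[48.5,40.5,130,0,0,-1.2]]'
```

```text
time_s: 24.28
tcp_pos: [0.5401, 0.007, 0.0278]
eef_rot: [-180.0, -0.1, 9.7]
contact_force: [0.6, 1.4, 0.3]
gripper_width: 0.0157
gripper_force: 0.0
```

```bash
python3 -m pendant '[[2,0,1,0,0,0],[6,0,1,0,0,0],[11,0,1,0,0,0],[17,0,1,0,0,0],[25,0,1,0,0,0],[34,0,1,0,0,0],[44,0,1,0,0,0],[54,0,1,0,0,0],[64,0,1,0,0,0],[74,0,1,0,0,0],[84,0,1,0,0,0],[94,0,1,0,0,0],[103,0,1,0,0,0],[111,0,1,0,0,0],[116,0,1,0,0,0],[118,0,1,0,0,0],[118,0,1,0,0,0],[108,0,1,0,0,0],[80,0,0,0,0,0],[50,0,-20,0,0,0]]'
python3 -m pendant '[[-40,0,-50,0,0,0],[-90,0,-100,0,0,0],[-120,0,-130,0,0,0],[-120,0,-130,0,0,0],[-120,0,-130,0,0,0]]'
python3 - <<'E'
from h import *
B=np.array([[.992,.124],[-.124,.992]])
for cam,pts in(('scene',dict(red=(364,290),white=(334,312),gold=(305,333))),('top',dict(red=(324,178),white=(355,174),gold=(387,170)))):
    im=r.capture(cam); cv2.imwrite(f"pics/{cam}6.png",im[100:420,100:450,::-1])
    for n,p in pts.items():
        b=blob(im,*(((0,150,80),(179,255,255)) if n=='red' else C[n]),p,15)
        if b: q=ray(cam,b[0][0],.014);print(cam,n,b[0][1],b[1],q.round(3),'bay',(B@(q[:2]-[.687,-.034])).round(3))
rows()
E
```

```text
time_s: 26.78
tcp_pos: [0.5858, 0.0145, 0.0453]
eef_rot: [180.0, 0.2, 9.7]
contact_force: [1.6, 0.6, -0.6]
gripper_width: 0.016
gripper_force: 0.0
time_s: 27.4
tcp_pos: [0.4698, -0.0052, 0.1767]
eef_rot: [-180.0, -0.1, 9.8]
contact_force: [0.2, 0.2, -0.1]
gripper_width: 0.0164
gripper_force: 0.0
scene red 12.642191886901855 408.5 [0.691 0.032 0.014] bay [0.013 0.065]
scene white 12.77376937866211 458.5 [ 0.7   -0.032  0.014] bay [0.013 0.   ]
scene gold 13.122560501098633 474.0 [ 0.709 -0.102  0.014] bay [ 0.013 -0.071]
top red 11.959380149841309 415.0 [0.684 0.032 0.014] bay [0.005 0.066]
top white 11.654719352722168 384.5 [ 0.694 -0.033  0.014] bay [ 0.007 -0.   ]
top gold 12.270797729492188 431.5 [ 0.702 -0.103  0.014] bay [ 0.007 -0.07 ]
at [ 0.47   -0.0053  0.1756] 9.7 t 27.5
```

View pics/scene6.png

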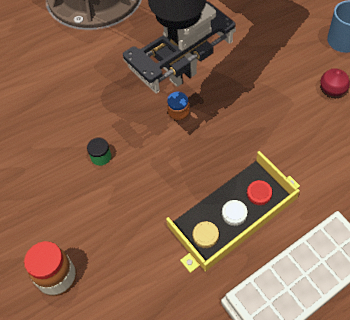

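All three lids lie flat inside the bay, at crop pixels (206,234), (235,212) and (260,192). The other objects look unmoved and the gripper is clear, so I'm handing in.

```bash
python3 -c "
from plant import r
print(r.close_job())"
```

```text
the job is handed in; nothing more can be done
None
```

I swept the gold, white and red lids into the bay and handed the job in at about 27.5 s; the last pictures show all three flat and wholly inside, with the tin, jars, onion and mug apparently unmoved, but no verdict came back.

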